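# Proof-load a rivet stud on the screw test stand

## Task

Proof-load the riveted channel: take the yellow channel that has the steel rivet stud, slide it stud end first between the guide rails of the screw test stand and push it firmly, but without ramming it, fully home against the end stop, then let go of it. Screw the stand's knob down (clockwise) until the foot bears on the stud and the gauge needle stands on the set mark, easing up to it because a whole dial division past the mark spoils the part. Leave it under load, let go of the knob, and leave the set mark and the other things on the bench where they are.

Things in the scene. Friction and masses are not known exactly. Their poses are not given: they have to be found in the camera images.
- channel: the part to test: yellow U-section channel lying web up, 160 long (x), 40 wide (y), web top 25 above its underside, about 0.14 kg; origin at the centre of its underside. A low round steel rivet stud, 17 across and standing 3 above the web, sits 60 from the origin towards +x, 20 from that end. The plain end (-x) is free to be gripped across the 40 width
- stud (a point): centre of the top of the rivet stud on the channel, 28 above the channel's underside
- stand: manual screw test stand, fixed; grey base plate 150 wide (y), 25 high, from 125 in front (-x) of its origin to 110 behind. Origin on the underside, straight below the gauge's foot. The channel enters from the front on top of the base, towards +x, between two guide rails 10 high, 44 apart, that run from 50 in front of the origin to the end stop. A column stands 78 behind the origin
- end_stop: fixed steel block 56 wide and 20 high on the base across the end of the guide rails; its front face is 20 behind the stand's origin and its origin lies at the foot of that face. A push of more than 25 N bends it; 5 to 15 N is a firm seat
- seat (a point): point on top of the base (25 above the table) straight below the gauge's foot: the stud stands above this point when the channel is home
- knob_grip (a point): centre of the round black knurled knob on top of the column: 48 across over its knurls (44 body), 26 high, this point at mid height, 225 above the table, axis vertical. Clockwise from above lowers the crosshead 12 per turn; it stays where it is left (needs 0.14 to 0.25 N m). At the start the foot hangs 1.8 to 4.6 above the top of a stud that is home
- crosshead: carriage with the gauge over the stand's origin; axes as the stand. Dial case 70 across, 120 to 153 above the table; its screw-in foot, a flat disc 16 across, is set to a different length each time, on a sprung plunger (8 N/mm); all else is over 70 above the table. Once the foot bears on the stud the needle turns 0.76 rad clockwise per rad of the knob
- dial_centre (a point): centre of the dial, which faces straight up on top of the gauge
- needle_tip (a point): tip of the black needle, 26 from the dial centre. It rests 1.3 rad counter-clockwise (seen from above) of the direction to the front (-x) of the stand and moves clockwise under load. Dial divisions are 0.3 rad (8 at the tip)
- mark (a point): point on the dial, 26 from its centre, to which the set mark points: a small brass tab, 7 wide, pointed inwards, on the dial's rim, 1.2 to 1.9 rad clockwise of the resting needle. Axes: x outward from the dial centre, y counter-clockwise
- plain_channel: bystander: a like channel, 160 by 40 by 25, with only a hole and no stud; origin at the centre of its underside
- air_drill: bystander: pneumatic pistol drill lying on its side, 200 long
- brush: bystander: hand brush, 200 long
- rivet_bin: bystander: blue bin 130 by 100 by 55 high with rivets
- flat_bars: bystander: flat steel bar 160 by 50 by 16
- hammer: bystander: hammer, 260 long
- rivet_jar: bystander: glass jar 66 across, 85 high
- angle_offcut: bystander: yellow angle offcut, 90 long, 40 high
Not all that is in view belongs to the job. What is shaped like the channel but purple is not meant.

How it is judged:
On the way, in this order (a step that is already met when the one before it is completed fails the run):
1. the channel is pushed firmly against the end stop, with 3 N or more (contact force between channel and end_stop above 3 N), for 0.1 s.
2. the channel lies flat and fully home between the rails, its stud below the gauge's foot (horizontal distance between stud and seat below 0.0035 m and x of stud in the frame of seat above -0.0025 m and z of stud in the frame of seat below 0.03 m and contact force between the fingers and channel below 0.1 N), for 0.2 s.
3. the needle stands on the set mark with the foot on the stud (distance between needle_tip and mark below 0.0035 m and horizontal distance between stud and seat below 0.0035 m), for 0.3 s.
At the end, for the whole second after the job is handed in: The channel rests flat on the base, fully home: its stud within 3.5 mm of the point below the foot and no more than 2.5 mm short of it. The needle's tip is within 3.5 mm of the set mark's point, the knob and channel are released and all is at rest (all of step 3 and x of stud in the frame of seat above -0.0025 m and z of stud in the frame of seat below 0.03 m and linear speed of channel below 0.01 m/s); the robot touches nothing.
It fails at once if the part is overloaded: the needle runs a whole division (8 mm at the tip) or more past the set mark (y of needle_tip in the frame of mark below -0.0078 m).
It fails at once if the channel is rammed into the end stop with more than 25 N (contact force between channel and end_stop above 25 N).
It fails at once if the set mark is shifted on the dial by more than about 10 mm (distance of mark from where it was at the start of the episode above 0.013 m).
It fails at once if a bystander is shifted by more than 25 mm (distance of any of plain_channel, air_drill, brush, rivet_bin, flat_bars, hammer, rivet_jar, angle_offcut from where it was at the start of the episode above 0.025 m).
It also fails if it takes over 72 s, if anything falls off the work surface, if the arm or the gripper's body presses on something with over 40 N, if the wrist force passes 120 N, or if a joint passes its speed limit or range.

## Robot

A 7-joint arm with a two-finger parallel gripper is mounted at the origin on the work surface. World frame = base frame: x ahead of the robot, y to its left, z up, the work surface at z = 0. Lengths are in m, angles in rad, forces in N, time in s.
With the tool pointing down it reaches from about 0.425 to 0.95 m from the base axis. Payload 4.7 kg.
Tool frame: the origin (TCP) lies midway between the tips of the shut fingers; the grasp point (between the pads) lies 19 mm behind it; x points along the fingers, y is the direction in which the jaws open and shut, and the axes are right-handed (so a half turn about x gives the same grasp; the last joint's range is limited). The gripper opens to 85 mm and grips with 20 to 120 N. Pads are 22 mm wide; open, the fingers measure 114 mm over their backs; the gripper's body (76 mm by 85 mm) begins 54 mm behind the grasp point. The pads swing forward as they close: fully open they stand 13 mm farther back than shut.
Start: joints at [1.203, 0.469, -0.049, 1.532, 0.024, 1.141, -0.082], TCP at [0.224, -0.637, 0.231] pointing down, gripper open.
Joint ranges: [-2.59, 2.59], [-0.33, 1.99], [-1.39, 1.29], [0.1, 2.45], [-1.04, 4.18], [0.21, 1.99], [-2.66, 2.66]. Speed limits (rad/s): [2.57, 2.57, 3.14, 3.14, 3.14, 3.14, 3.14].

## Interface

Orientations are given as a unit quaternion [x, y, z, w].
In Python, from plant import r gives the robot as it stands.
- The arm moves only by the shell command python3 -m crank 'ROWS' [OPENING]. ROWS is JSON, a list of rows, each a list of 2 entries, a list of its own where there are three numbers: the shift along the tool's x, y, z in mm, then the turn about the tool's x in degrees. A call has 1 to 20 rows; each row is the pose to reach, as a shift and turn from the pose measured when the call began, along the tool's axes at that moment; what a row does not reach only later rows make up. A row lasts 1/8 s, in which the tool goes at most 62.5 mm and 10.7 degrees, less where a joint would pass 70% of its speed; a pose out of reach is approached as far as the arm can. A call with a gripper value outside its range is refused whole. OPENING is the closure, from 0 (fully open) to 1 (shut), set as the call begins (- or left out, the last holds). The fingers move at their own pace and stop on an object; the grip force is fixed at half the most. Time passes only in rows, so rows that repeat a pose let the fingers close. It gives the time, the measured TCP pose, the force and the opening at its end, in the units of the state.
- r.read_state(): the state, without advancing time (a new reading comes with each control period).
- r.snapshot(name): name is "scene" or "top" or "wrist"; returns (picture, depth): 420x560x3 uint8, red, green, blue; 420x560 float32, m along the optical axis (not along the pixel's ray), 0 where there is no reading.
- r.get_calibration(name): a dict with "vfov" (degrees; the focal length in pixels is half the picture's height over the tangent of half this angle, whatever the lens; pixels are square), "cx", "cy" (the principal point, pixels), "k1" (the pictures are not rectified: a ray, as slopes to the right and down, at radius r is drawn at 1 + k1 r^2 times it, then the intrinsics apply), "R" (3x3) and "t" (3): a world point X has camera coordinates R X + t; the wrist camera has in their place "tool_from_camera" (4x4, takes a point from camera to tool coordinates, whose origin is the TCP and whose axes are the tool frame's). Camera axes: x right, y down, z forward; pixel columns grow to the right and rows downward; lengths in m; the calibration is good to about 2 mm. A picture is of the moment at which its call begins: read the wrist's pose just before it. get_calibration takes no time and is no camera call.
- r.finish_job(): hands the job in, once; it reports no verdict.
The state is a dict: "time_s": time; "q": joint angles; "dq": joint speeds; "joint_torque": joint torques, N m; "eef_pos": TCP position; "tcp_rot": TCP orientation; "wrist_force": force on the tool from outside, world axes, zero at the start; "ft_torque": the same for the moment, N m; "finger_gap": finger opening in m.
Only numpy, scipy, OpenCV 4.12 (cv2) and the standard library are available. Lean on these libraries where they do the work, as an engineer would, in place of code of your own. Each camera call takes 0.05 s, during which the arm holds its last target.

## Working session

There is one attempt and no reset: what is moved stays moved. The work goes in short steps, Python scripts to look and compute and a shell command to move; the robot and the scene stay as the last step left them, time stands still between calls to the robot, and variables do not carry over. Pictures are saved under pics/ and viewed, and the job is handed in when it is done.

```bash
ls; mkdir -p pics; python3 - <<'E'
from plant import r
import cv2
s=r.read_state();print(s)
for n in("scene","top","wrist"):
    p,d=r.snapshot(n);cv2.imwrite(f"pics/{n}0.png",p[:,:,::-1]);
    import numpy as np;np.save(f"pics/{n}0.npy",d)
    print(n,r.get_calibration(n))
E
```

```text
pics
{'time_s': 0.0, 'q': array([ 1.20310719,  0.46946442, -0.04860784,  1.53372069,  0.0240957 ,
        1.14100684, -0.0823404 ]), 'dq': array([ 0.00040909, -0.0009665 ,  0.00045849,  0.00022652, -0.00064306,
       -0.00023087, -0.00166661]), 'joint_torque': array([-2.97799006e-04, -5.10307610e+01, -4.66575113e-02, -2.37716103e+01,
        1.07421790e-02,  7.50002218e-03, -1.28869237e-05]), 'eef_pos': array([ 0.22415071, -0.63605785,  0.23023465]), 'tcp_rot': array([-0.69684267, -0.11990599,  0.69712839, -0.11851101]), 'wrist_force': array([0.15386229, 0.27013227, 0.71019857]), 'ft_torque': array([ 0.01508519, -0.01475805, -0.06311817]), 'finger_gap': 0.08563996982877786}
scene {'vfov': 49.57231583128524, 'cx': 284.0152718471645, 'cy': 217.47213626098335, 'k1': -0.12201014700124183, 'R': array([[-0.76006636,  0.64975129,  0.01106249],
       [ 0.45509798,  0.54436219, -0.70466704],
       [-0.46388032, -0.5305592 , -0.70945189]]), 't': array([ 0.38646468, -0.13689644,  1.76204021])}
top {'vfov': 48.04967056925635, 'cx': 275.3995723542191, 'cy': 207.37949906884757, 'k1': -0.06633101755441513, 'R': array([[-0.03650739, -0.99932605,  0.00382926],
       [-0.976088  ,  0.03483627, -0.21456619],
       [ 0.21428818, -0.01157094, -0.97670194]]), 't': array([0.01482434, 0.53306036, 1.41501522])}
wrist {'vfov': 63.34214878956051, 'cx': 287.40216083460376, 'cy': 216.39332983786085, 'k1': 0.019943367104613436, 'tool_from_camera': array([[ 5.80685923e-04, -3.29371999e-01,  9.44200058e-01,
        -1.42492499e-01],
       [ 9.99999781e-01, -1.07890150e-04, -6.52639010e-04,
        -1.13980689e-03],
       [ 3.16830901e-04,  9.44200230e-01,  3.29371864e-01,
        -8.44621725e-02],
       [ 0.00000000e+00,  0.00000000e+00,  0.00000000e+00,
         1.00000000e+00]])}
```

View pics/scene0.png

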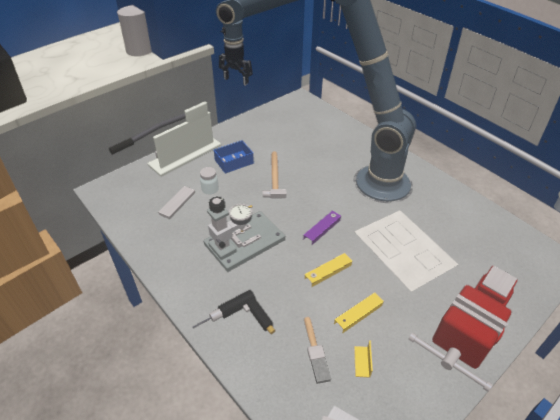

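View pics/top0.png

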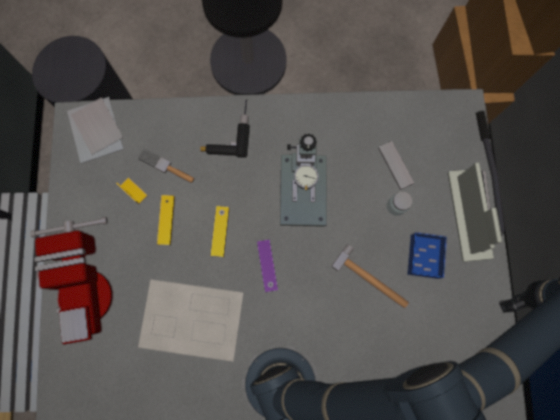

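View pics/wrist0.png

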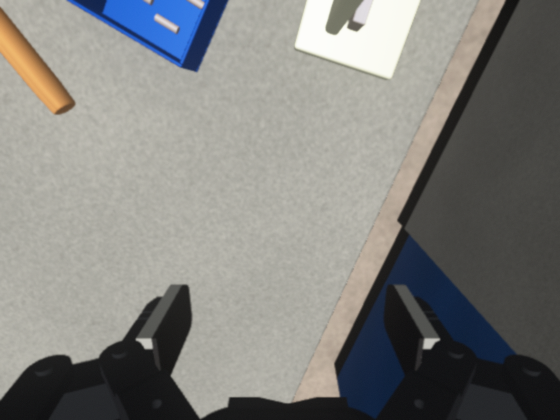

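```bash
python3 - <<'E'
import cv2,numpy as np
t=cv2.imread("pics/top0.png");s=cv2.imread("pics/scene0.png")
a=cv2.resize(t[180:270,140:290],(750,450),interpolation=cv2.INTER_CUBIC)
b=cv2.resize(s[240:340,290:400],(660,600),interpolation=cv2.INTER_CUBIC)
c=cv2.resize(t[125:235,260:350],(490,599),interpolation=cv2.INTER_CUBIC)
cv2.imwrite("pics/c1.png",a);cv2.imwrite("pics/c2.png",b);cv2.imwrite("pics/c3.png",c)
E
```

```text
(no output)
```

View pics/c1.png

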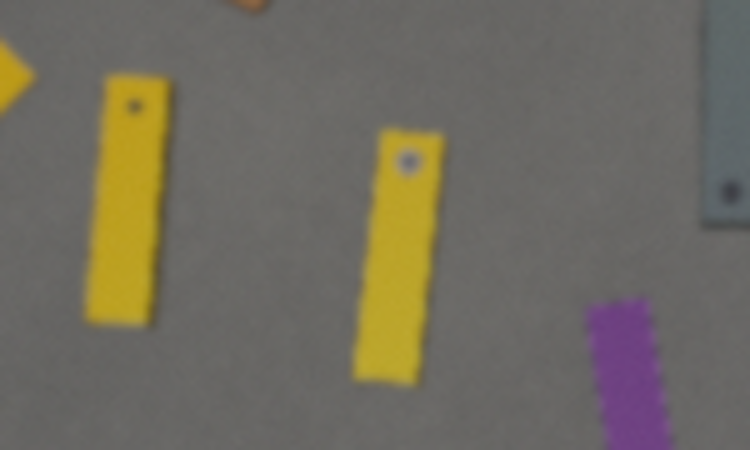

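View pics/c2.png

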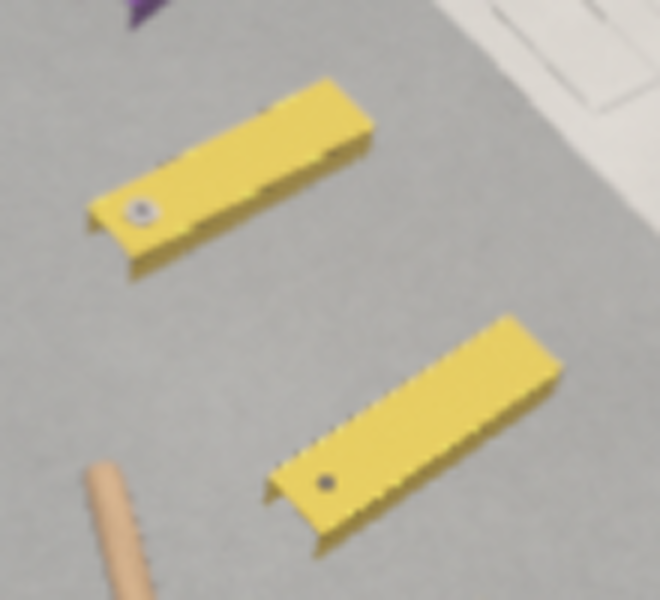

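View pics/c3.png

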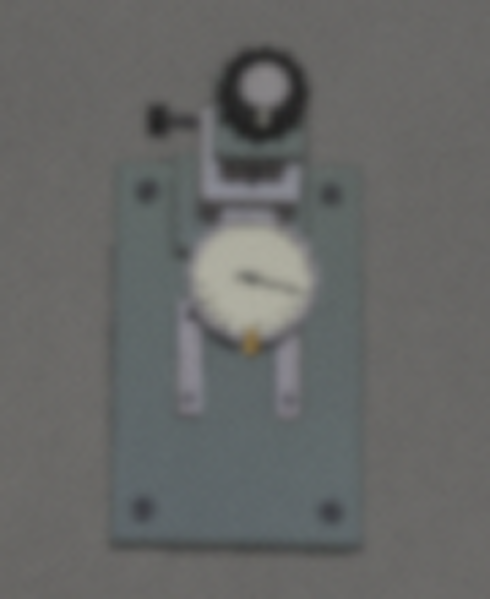

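```bash
cat > h.py <<'E'
import numpy as np,cv2
from scipy.spatial.transform import Rotation as Ro
from plant import r
def ray(cal,u,v):
    f=210/np.tan(np.radians(cal["vfov"]/2))
    d=np.array([(u-cal["cx"])/f,(v-cal["cy"])/f]); x=d.copy()
    for _ in range(20): x=d/(1+cal["k1"]*(x@x))
    return np.array([x[0],x[1],1.])
def pix(name,u,v,z,st=None):
    """world point at height z"""
    c=r.get_calibration(name); d=ray(c,u,v)
    if name=="wrist":
        T=np.eye(4);T[:3,:3]=Ro.from_quat(st["tcp_rot"]).as_matrix();T[:3,3]=st["eef_pos"]
        M=T@c["tool_from_camera"];o=M[:3,3];w=M[:3,:3]@d
    else:
        o=-c["R"].T@c["t"];w=c["R"].T@d
    return o+w*(z-o[2])/w[2]
def proj(name,X,st=None):
    c=r.get_calibration(name)
    if name=="wrist":
        T=np.eye(4);T[:3,:3]=Ro.from_quat(st["tcp_rot"]).as_matrix();T[:3,3]=st["eef_pos"]
        M=np.linalg.inv(T@c["tool_from_camera"]);p=M[:3,:3]@X+M[:3,3]
    else: p=c["R"]@X+c["t"]
    s=p[:2]/p[2];s=s*(1+c["k1"]*(s@s));f=210/np.tan(np.radians(c["vfov"]/2))
    return s*f+[c["cx"],c["cy"]]
def yaw(st):
    """direction of tool y axis in world xy, deg"""
    y=Ro.from_quat(st["tcp_rot"]).as_matrix()[:,1];return np.degrees(np.arctan2(y[1],y[0]))
def delta(target,yawdeg=None):
    st=r.read_state();R=Ro.from_quat(st["tcp_rot"]).as_matrix()
    d=R.T@(np.array(target)-st["eef_pos"])*1e3
    t=0 if yawdeg is None else -((yawdeg-yaw(st)+90)%180-90)  # tool x down: + turn = cw
    print("shift",d.round(1),"turn",round(t,2))
def snap(name,fn,crop=None,sc=1):
    st=r.read_state();p,d=r.snapshot(name);p=p[:,:,::-1]
    if crop: x0,y0,x1,y1=crop;p=p[y0:y1,x0:x1]
    cv2.imwrite(f"pics/{fn}.png",cv2.resize(p,None,fx=sc,fy=sc,interpolation=cv2.INTER_CUBIC))
    return st,d
E
python3 - <<'E'
from h import *
st=r.read_state();print(Ro.from_quat(st["tcp_rot"]).as_matrix().round(3),yaw(st))
C=[(140+u/5,180+v/5) for u,v in[(381,129),(444,134),(418,385),(353,379)]]
W=[pix("top",u,v,.025) for u,v in C]; 
for w in W:print(w.round(4))
print("stud",pix("top",140+409/5,180+161/5,.028).round(4))
k=490/90
S=[(260+u/k,125+v/5.445) for u,v in[(112,548),(362,551),(365,165),(115,160)]]
for u,v in S:print("base",pix("top",u,v,.025).round(4))
print("knob",pix("top",260+264/k,125+84/k,.238).round(4),"dial",pix("top",260+250/k,125+276/k,.153).round(4))
d=np.load("pics/top0.npy")
def dep(u,v):
    c=r.get_calibration("top");p=ray(c,u,v)*d[int(round(v)),int(round(u))];return c["R"].T@(p-c["t"])
for n,u,v in[("knob",260+264/k,125+84/k),("dial",260+235/k,125+260/k),("chan",219,235),("base",260+240/k,125+460/k),("railL",260+190/k,125+370/k)]:print(n,dep(u,v).round(4))
E
```

```text
[[-0.001  0.332 -0.943]
 [ 0.001 -0.943 -0.332]
 [-1.    -0.001  0.   ]] -70.58649667004471
[0.5524 0.1844 0.025 ]
[0.5477 0.1441 0.025 ]
[0.3874 0.163  0.025 ]
[0.3926 0.2036 0.025 ]
stud [0.5302 0.1664 0.028 ]
base [ 0.4806 -0.019   0.025 ]
base [ 0.4736 -0.1646  0.025 ]
base [ 0.7094 -0.1807  0.025 ]
base [ 0.7177 -0.0301  0.025 ]
knob [ 0.6841 -0.1029  0.238 ] dial [ 0.6053 -0.0973  0.153 ]
knob [ 0.6826 -0.1025  0.2421]
dial [ 0.6154 -0.0897  0.1505]
chan [0.4577 0.1767 0.0236]
base [ 0.5314 -0.0966  0.0195]
railL [ 0.5844 -0.069   0.0301]
```

The candidates in the top picture are:
- yellow channel at (166,220), which has only a dark hole
- yellow channel at (220,231), which has a steel ring stud at (222,212)
- purple channel at (267,265)
- yellow angle offcut at (132,190)

I choose (220,231). In the crop its stud is near the +x end, pointing away from the robot. Next I work out the approach.

```bash
python3 - <<'E'
from h import *
delta((.5,-.35,.35));delta((.52,-.05,.33));delta((.41,.181,.16),83.1-180+180)
st=r.read_state();print(-(83.1-yaw(st)))
E
```

```text
shift [-119.2 -178.4 -355.2] turn 0
shift [ -98.8 -454.7 -473.8] turn 0
shift [  71.6 -708.9 -446.8] turn 26.31
-153.6864966700447
```

```bash
python3 -m crank '[[[-60,-50,-100],-9],[[-119,-100,-200],-19],[[-119,-130,-255],-29],[[-119,-150,-305],-38],[[-119,-178,-355],-48],[[-115,-230,-380],-58],[[-110,-285,-405],-68],[[-105,-340,-428],-78],[[-100,-400,-452],-88],[[-99,-455,-474],-98],[[-70,-505,-470],-108],[[-40,-555,-465],-118],[[-10,-610,-458],-128],[[20,-660,-452],-138],[[45,-709,-447],-148],[[45,-709,-447],-153.7],[[45,-709,-447],-153.7],[[45,-709,-447],-153.7]]' 0; python3 - <<'E'
from h import *
st,d=snap("wrist","w1");print(st["time_s"],st["q"].round(2),st["eef_pos"],yaw(st))
for n,w in dict(stud=(.5302,.1664,.028),cen=(.470,.174,.025)).items():print(n,proj("wrist",np.array(w),st))
E
```

```text
time_s: 2.4
eef_pos: [0.4105, 0.1807, 0.1866]
tcp_rot: [0.043, 0.706, -0.042, 0.706]
wrist_force: [-0.7, -0.0, 0.3]
finger_gap: 0.0852
2.4 [ 0.3   0.27 -0.93  2.06  0.26  0.94  0.68] [0.41052674 0.18065669 0.18662164] 83.06004541259067
stud [286.74965881 309.72727852]
cen [286.9697269 255.04019  ]
```

View pics/w1.png

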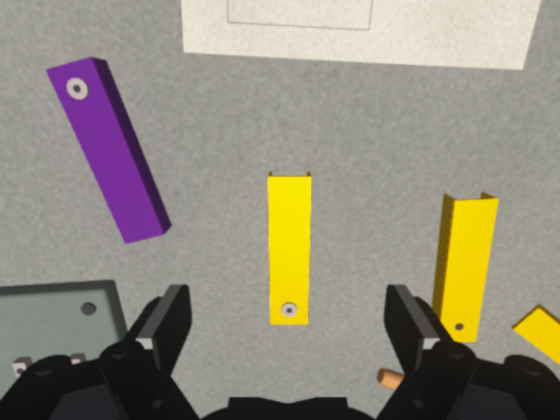

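```bash
python3 - <<'E'
from h import *
st=r.read_state()
for u,v,z in[(268,177,.025),(311,177,.025),(270,325,.025),(308,324,.025),(289,310,.028)]:print(pix("wrist",u,v,z,st).round(4))
print(proj("wrist",np.array([.4105,.1807,.025]),st))
for u,v in [(115,282)]:print("base corner",pix("wrist",u,v,.025,st))
for u,v in [(22,366),(78,358)]:print("rail",pix("wrist",u,v,.035,st))
for u,v in [(89,309)]:print("bolt",pix("wrist",u,v,.025,st))
delta((.412,.1802,.05),83.2);delta((.412,.1802,.006),83.2)
E
```

```text
[0.3909 0.166  0.025 ]
[0.3957 0.2048 0.025 ]
[0.5495 0.1455 0.025 ]
[0.5532 0.1857 0.025 ]
[0.5315 0.168  0.028 ]
[286.74810872 195.68335018]
base corner [ 0.47875548 -0.00199988  0.025     ]
rail [ 0.55907879 -0.12013226  0.035     ]
rail [ 0.55698873 -0.05931441  0.035     ]
bolt [ 0.50609315 -0.03725828  0.025     ]
shift [136.8  -0.    1. ] turn -0.22
shift [ 1.808e+02 -1.000e-01  1.000e+00] turn -0.22
```

```bash
python3 -m crank '[[[60,1.3,0],0],[[120,1.3,0],0],[[150,1.3,0],0],[[172,1.3,0],0],[[180,1.3,0],0],[[180.5,1.3,0],0],[[180.5,1.3,0],0]]' 0; python3 - <<'E'
from h import *
st=r.read_state();print(st["eef_pos"],st["wrist_force"],yaw(st))
E
```

```text
time_s: 3.32
eef_pos: [0.4121, 0.1818, 0.0072]
tcp_rot: [0.044, 0.705, -0.043, 0.706]
wrist_force: [0.3, -0.5, -0.2]
finger_gap: 0.0854
[0.41210768 0.18177128 0.00721507] [ 0.3314333  -0.52941648 -0.22814773] 82.92719379014268
```

```bash
python3 -m crank '[[[0,0,0],0],[[0,0,0],0],[[0,0,0],0],[[0,0,0],0],[[0,0,0],0],[[0,0,0],0],[[0,0,0],0]]' 1;  python3 -m crank '[[[-20,0,0],0],[[-50,0,0],0],[[-90,0,0],0],[[-90,0,0],0]]'; python3 - <<'E'
from h import *
st,d=snap("wrist","w2");print(yaw(st))
E
```

```text
time_s: 4.2
eef_pos: [0.4125, 0.1819, 0.0079]
tcp_rot: [0.044, 0.705, -0.043, 0.707]
wrist_force: [-1.0, -1.2, 6.9]
finger_gap: 0.0388
time_s: 4.7
eef_pos: [0.4136, 0.1825, 0.0999]
tcp_rot: [0.045, 0.703, -0.043, 0.708]
wrist_force: [0.2, -0.6, -2.4]
finger_gap: 0.0385
82.89513163719377
```

View pics/w2.png

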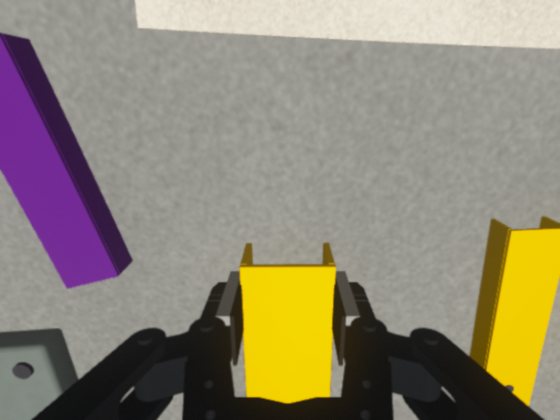

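```bash
python3 - <<'E'
from h import *
st,d=snap("top","t3",(260,120,350,230),5.4);np.save("pics/t3.npy",d)
st,d=snap("scene","s3",(190,180,300,275),6);np.save("pics/s3.npy",d)
st,d=snap("wrist","w3");np.save("pics/w3.npy",d);print(st["time_s"])
E
```

```text
4.85
```

View pics/t3.png

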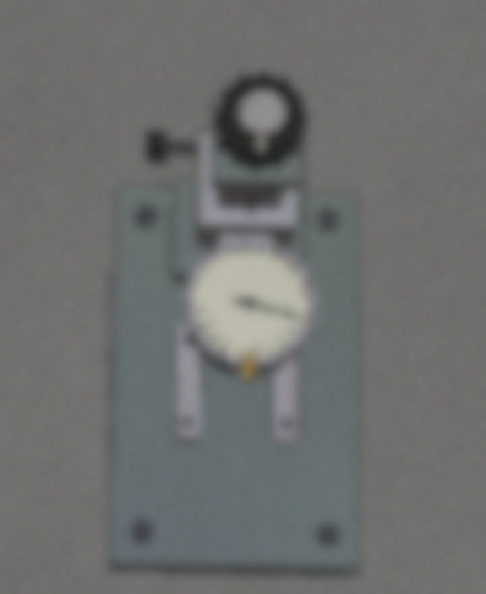

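View pics/s3.png

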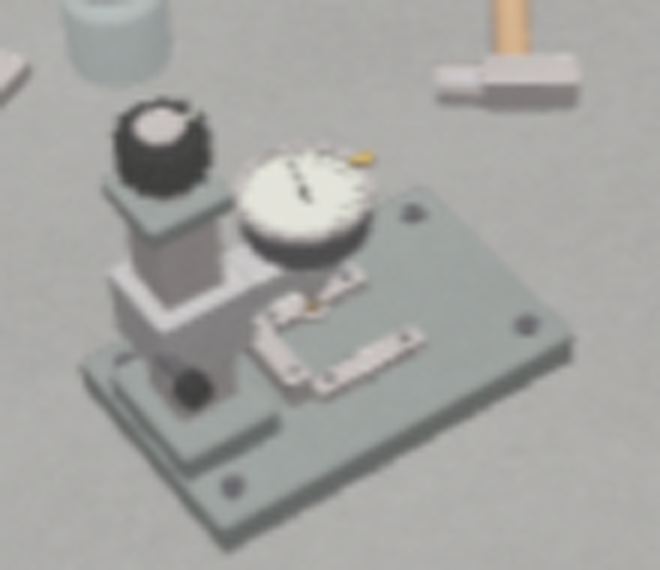

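```bash
python3 - <<'E'
from h import *
k=5.4
for n,u,v,z in[("LinF",200,437,.035),("LinMid",200,380,.035),("RinF",276,439,.035),("RinMid",276,380,.035),("LoutF",178,438,.035),("RoutF",298,440,.035),("boltLF",141,531,.025),("boltRF",328,534,.025),("boltLB",146,216,.025),("boltRB",328,219,.025),("dial",249,301,.153),("knob",261,112,.238),("mark",249,365,.153),("tip",300,317,.153)]:
    print("top",n,pix("top",260+u/k-.5+.5/k,120+v/k-.5+.5/k,z).round(4))
k=6
for n,u,v,z in[("boltLF",526,324,.025),("boltRF",412,212,.025),("boltLB",232,487,.025),("dial",306,194,.153),("knob",160,126,.238),("Lfront bolt",411,340,.035),("Rfront bolt",347,280,.035),("Lback bolt",327,378,.035),("tip",294,163,.153),("mark",350,161,.153)]:
    print("scene",n,pix("scene",190+u/k-.5+.5/k,180+v/k-.5+.5/k,z).round(4))
E
```

```text
top LinF [ 0.5582 -0.0731  0.035 ]
top LinMid [ 0.5929 -0.0747  0.035 ]
top RinF [ 0.5554 -0.1179  0.035 ]
top RinMid [ 0.5913 -0.1198  0.035 ]
top LoutF [ 0.5581 -0.0601  0.035 ]
top RoutF [ 0.5543 -0.1309  0.035 ]
top boltLF [ 0.5049 -0.0363  0.025 ]
top boltRF [ 0.4992 -0.1465  0.025 ]
top boltLB [ 0.6992 -0.0474  0.025 ]
top boltRB [ 0.6935 -0.1577  0.025 ]
top dial [ 0.6064 -0.0967  0.153 ]
top knob [ 0.6845 -0.1013  0.238 ]
top mark [ 0.5701 -0.0948  0.153 ]
top tip [ 0.5963 -0.1242  0.153 ]
scene boltLF [ 0.5054 -0.0391  0.025 ]
scene boltRF [ 0.4993 -0.15    0.025 ]
scene boltLB [ 0.7009 -0.0488  0.025 ]
scene dial [ 0.6102 -0.0925  0.153 ]
scene knob [ 0.6847 -0.1039  0.238 ]
scene Lfront bolt [ 0.5678 -0.0635  0.035 ]
scene Rfront bolt [ 0.5672 -0.1227  0.035 ]
scene Lback bolt [ 0.6204 -0.0709  0.035 ]
scene tip [ 0.6011 -0.1153  0.153 ]
scene mark [ 0.5775 -0.0975  0.153 ]
```

View pics/w3.png

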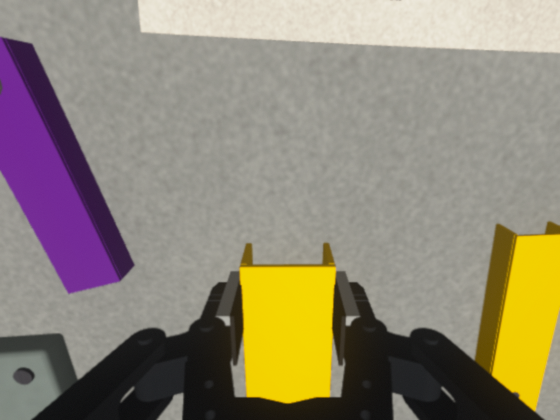

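```bash
python3 - <<'E'
from h import *
delta((.415,.04,.08),86.9);delta((.42,-.0877,.06),86.9);delta((.427,-.0881,.047),86.9)
E
```

```text
shift [  16.6 -139.4   21.2] turn -3.99
shift [  36.6 -265.5   41.9] turn -3.99
shift [  49.6 -265.    48.9] turn -3.99
```

```bash
python3 -m crank '[[[5,-40,5],-1],[[12,-90,13],-2],[[17,-139,21],-3],[[24,-185,28],-4],[[30,-230,36],-4],[[37,-265,42],-4],[[43,-265,46],-4],[[50,-265,49],-4],[[50,-265,49],-4],[[50,-265,49],-4]]'; python3 - <<'E'
from h import *
st,d=snap("top","t4",(260,140,350,250),5.4);print(st["eef_pos"],yaw(st),st["wrist_force"],st["time_s"])
snap("scene","s4",(190,180,340,280),5)
E
```

```text
time_s: 6.15
eef_pos: [0.4271, -0.0869, 0.0466]
tcp_rot: [0.018, 0.707, -0.018, 0.707]
wrist_force: [0.0, -0.3, -1.7]
finger_gap: 0.0385
[ 0.42711881 -0.08689273  0.04661619] 87.05352608108272 [ 0.04866242 -0.31374567 -1.73470333] 6.15
```

View pics/t4.png

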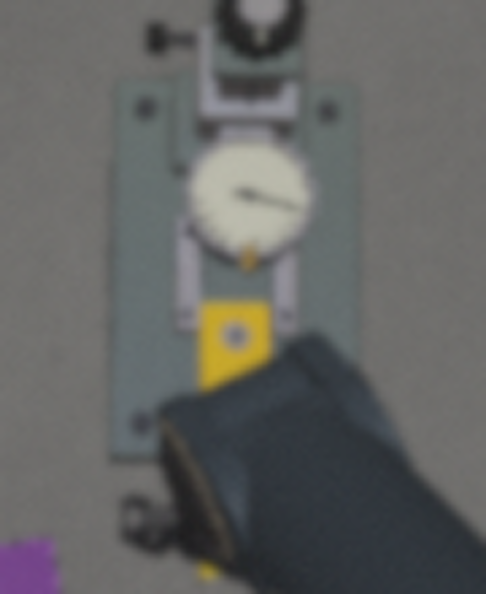

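View pics/s4.png

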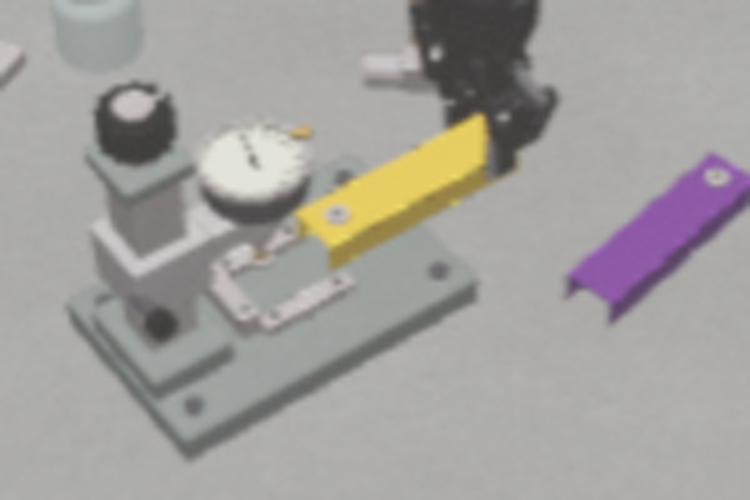

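```bash
python3 - <<'E'
from h import *
k=5.4
P=lambda n,u,v,z:print(n,pix("top",260+u/k-.5+.5/k,140+v/k-.5+.5/k,z).round(4))
P("stud",235,335,.067);P("eL",199,301,.064);P("eR",272,302,.064);P("eL2",198,360,.064)
P("RL",200,329,.035);P("RR",276,331,.035);P("LB",141,423,.025)
k=5
for n,u,v,z in[("stud",337,214,.067),("eB",330,237,.064),("eA",301,213,.064)]:
    print("scene",n,pix("scene",190+u/k-.5+.5/k,180+v/k-.5+.5/k,z).round(4))
E
```

```text
stud [ 0.5465 -0.0913  0.067 ]
eL [ 0.5681 -0.0716  0.064 ]
eR [ 0.566  -0.1139  0.064 ]
eL2 [ 0.5331 -0.0694  0.064 ]
RL [ 0.5582 -0.0731  0.035 ]
RR [ 0.5554 -0.1179  0.035 ]
LB [ 0.5049 -0.0363  0.025 ]
scene stud [ 0.5495 -0.0911  0.067 ]
scene eB [ 0.5643 -0.0798  0.064 ]
scene eA [ 0.5655 -0.1096  0.064 ]
```

```bash
python3 -m crank '[[[0,-2.6,0],0],[[3,-2.6,0],0],[[6,-2.6,0],0],[[9,-2.6,0],0],[[9,-2.6,0],0]]'; python3 - <<'E'
from h import *
st,d=snap("top","t5",(280,180,330,225),12);print(st["eef_pos"],yaw(st),st["wrist_force"],st["time_s"])
snap("scene","s5",(220,200,280,250),11)
E
```

```text
time_s: 6.88
eef_pos: [0.4269, -0.0899, 0.0375]
tcp_rot: [0.019, 0.707, -0.018, 0.707]
wrist_force: [1.2, 0.7, -2.2]
finger_gap: 0.0389
[ 0.42687127 -0.08991481  0.03752977] 87.00577615020758 [ 1.17033359  0.65725147 -2.21206221] 6.875
```

View pics/t5.png

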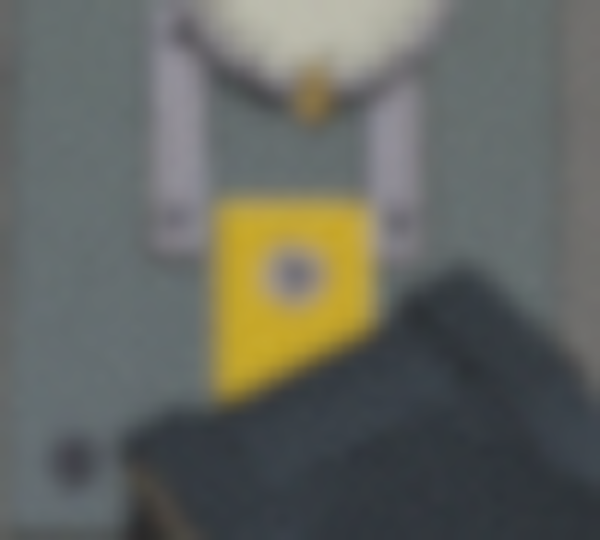

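View pics/s5.png

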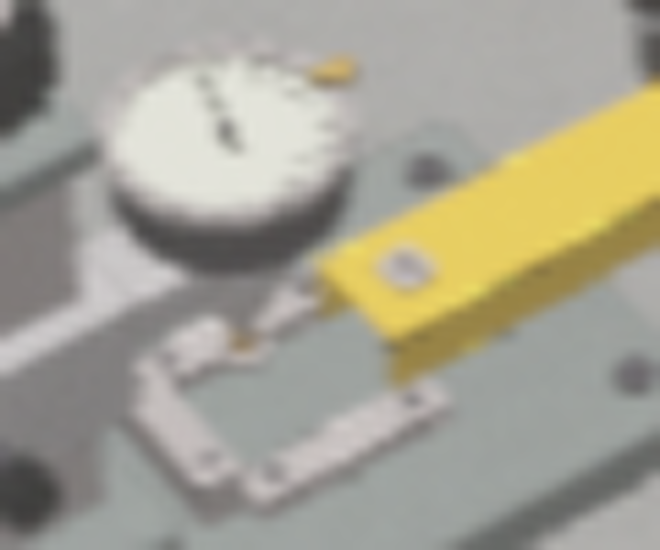

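```bash
python3 -m crank '[[[2,0,0],0],[[3.5,0,0],0],[[4,0,0],0],[[4,0,0],0]]'; python3 - <<'E'
from h import *
st,d=snap("top","t6",(280,180,330,225),12);print(st["eef_pos"],yaw(st),st["wrist_force"],st["ft_torque"])
snap("scene","s6",(220,200,280,250),11)
E
```

```text
time_s: 7.48
eef_pos: [0.4271, -0.0899, 0.0338]
tcp_rot: [0.019, 0.707, -0.018, 0.707]
wrist_force: [0.4, -0.1, -2.5]
finger_gap: 0.0386
[ 0.42710359 -0.08988584  0.03375001] 87.0094823072463 [ 0.38987278 -0.1115074  -2.52179732] [ 0.03078133  0.06938045 -0.00370037]
```

View pics/s6.png

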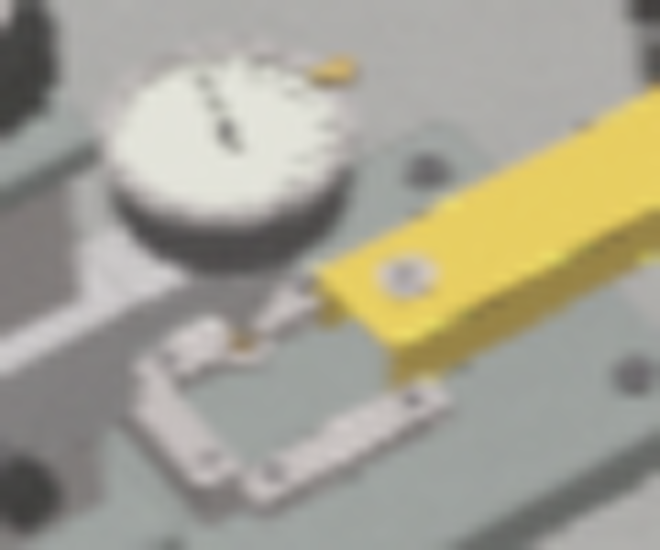

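View pics/t6.png

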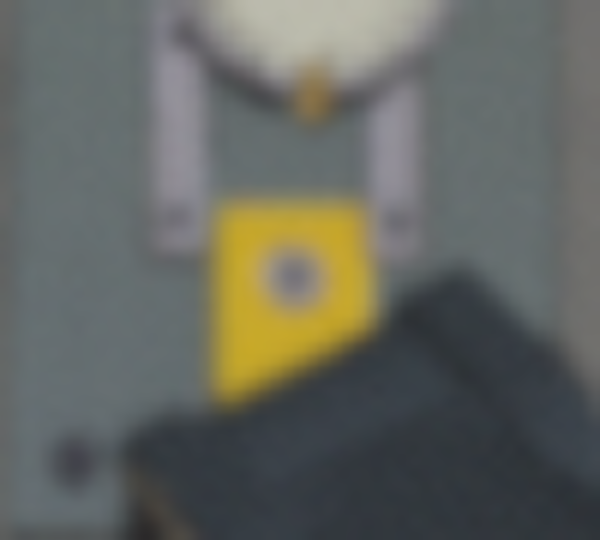

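The channel's end sits between the rails, and its edges at 216 and 374 in the crop are about central. Now I slide it in.

```bash
python3 -m crank '[[[0,0,4],0],[[0,0,10],0],[[0,0,16],0],[[0,0,22],0],[[0,0,28],0],[[0,0,34],0],[[0,0,40],0],[[0,0,44],0],[[0,0,46],0],[[0,0,46],0]]'
```

```text
time_s: 8.82
eef_pos: [0.4731, -0.0923, 0.0338]
tcp_rot: [0.019, 0.707, -0.018, 0.707]
wrist_force: [-0.1, -0.1, -0.5]
finger_gap: 0.0386
```

```bash
python3 -m crank '[[[0,0,1.5],0],[[0,0,3],0],[[0,0,4.5],0],[[0,0,6],0],[[0,0,7],0],[[0,0,8],0],[[0,0,8.5],0],[[0,0,9],0]]';python3 -m crank '[[[0,0,0.5],0],[[0,0,1],0],[[0,0,1.5],0]]'
```

```text
time_s: 9.82
eef_pos: [0.482, -0.0928, 0.0338]
tcp_rot: [0.019, 0.707, -0.018, 0.707]
wrist_force: [0.0, -0.3, -1.2]
finger_gap: 0.0386
time_s: 10.2
eef_pos: [0.4835, -0.0928, 0.0338]
tcp_rot: [0.019, 0.707, -0.018, 0.707]
wrist_force: [0.3, -0.1, -1.5]
finger_gap: 0.0387
```

```bash
python3 - <<'E'
from h import *
st,d=snap("top","t7",(280,160,330,210),12);print(st["eef_pos"],yaw(st),st["wrist_force"],st["ft_torque"])
snap("scene","s7",(220,190,280,245),10)
E
```

```text
[ 0.48351373 -0.09283969  0.03375809] 87.00880977727147 [ 0.34876169 -0.09152536 -1.4514022 ] [-0.01894121  0.14037088 -0.00684851]
```

View pics/s7.png

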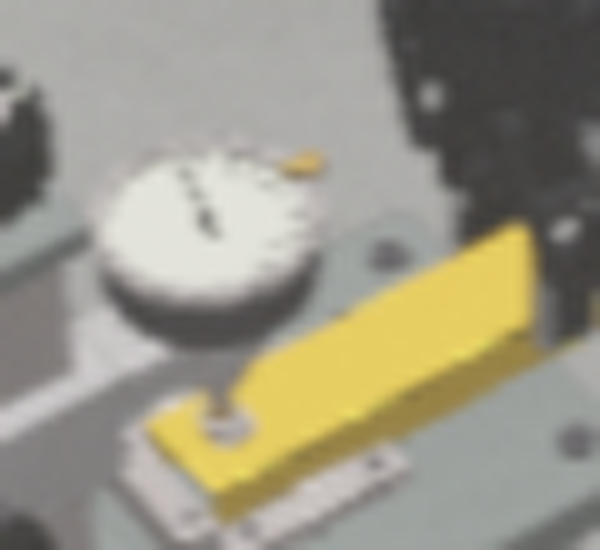

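```bash
python3 -m crank '[[[0,0,0.5],0],[[0,0,1],0]]';python3 -m crank '[[[0,0,0.5],0],[[0,0,1],0]]';python3 -m crank '[[[0,0,0.5],0],[[0,0,1],0]]'
```

```text
time_s: 10.55
eef_pos: [0.4846, -0.0929, 0.0338]
tcp_rot: [0.019, 0.707, -0.018, 0.707]
wrist_force: [-0.4, 0.4, -1.9]
finger_gap: 0.0388
time_s: 10.8
eef_pos: [0.4856, -0.093, 0.0338]
tcp_rot: [0.019, 0.707, -0.018, 0.707]
wrist_force: [0.1, -0.2, -1.3]
finger_gap: 0.0387
time_s: 11.05
eef_pos: [0.4866, -0.093, 0.0338]
tcp_rot: [0.019, 0.707, -0.018, 0.707]
wrist_force: [0.4, 0.4, -2.3]
finger_gap: 0.0385
```

```bash
python3 -m crank '[[[0,0,0.4],0],[[0,0,0.8],0]]';python3 -m crank '[[[0,0,0.4],0],[[0,0,0.7],0]]'
```

```text
time_s: 11.3
eef_pos: [0.4866, -0.093, 0.0336]
tcp_rot: [0.019, 0.707, -0.018, 0.706]
wrist_force: [-3.0, 0.3, -1.2]
finger_gap: 0.0388
time_s: 11.55
eef_pos: [0.4866, -0.093, 0.0334]
tcp_rot: [0.018, 0.708, -0.019, 0.706]
wrist_force: [-3.9, -0.3, 0.0]
finger_gap: 0.0387
```

```bash
python3 -m crank '[[[0,0,0.7],0],[[0,0,1.4],0],[[0,0,1.4],0]]';python3 -m crank '[[[0,0,1.2],0],[[0,0,2],0],[[0,0,2],0]]'
```

```text
time_s: 11.92
eef_pos: [0.4866, -0.093, 0.0331]
tcp_rot: [0.018, 0.709, -0.019, 0.705]
wrist_force: [-6.3, 0.2, 2.0]
finger_gap: 0.0386
time_s: 12.3
eef_pos: [0.4866, -0.093, 0.033]
tcp_rot: [0.018, 0.71, -0.019, 0.703]
wrist_force: [-8.5, 0.1, 5.1]
finger_gap: 0.0388
```

```bash
python3 -m crank '[[[0,0,0],0],[[0,0,0],0],[[0,0,0],0],[[0,0,0],0],[[0,0,0],0]]' 0; python3 - <<'E'
from h import *
st,d=snap("top","t8",(280,150,330,200),12);print(st["eef_pos"],yaw(st),st["wrist_force"],Ro.from_quat(st["tcp_rot"]).as_matrix().round(3))
snap("scene","s8",(220,190,280,245),10)
snap("wrist","w8")
E
```

```text
time_s: 12.92
eef_pos: [0.4868, -0.093, 0.033]
tcp_rot: [0.018, 0.71, -0.019, 0.704]
wrist_force: [0.0, 0.8, -0.4]
finger_gap: 0.085
[ 0.48675417 -0.09303459  0.0330078 ] 86.99044272137891 [ 0.03239837  0.78794844 -0.36626743] [[-0.009  0.053  0.999]
 [-0.001  0.999 -0.053]
 [-1.    -0.002 -0.009]]
```

View pics/s8.png

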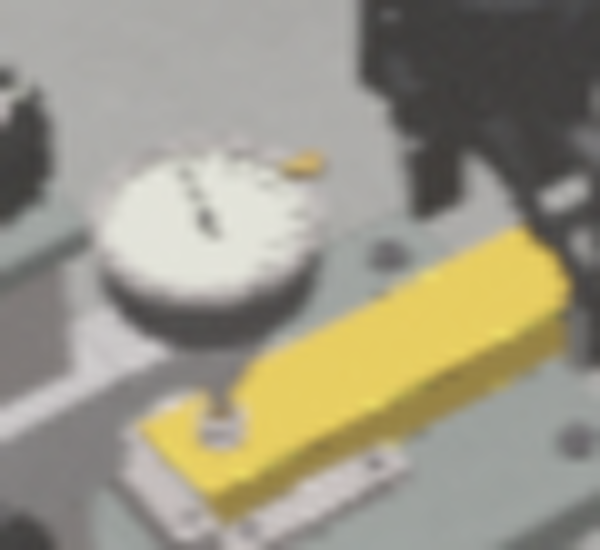

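View pics/w8.png

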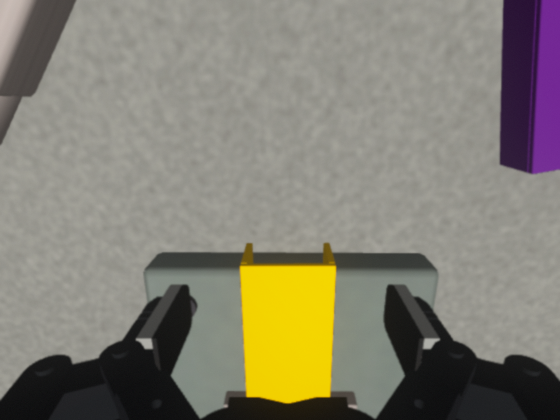

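```bash
python3 -m crank '[[[-10,0,0],0],[[-40,0,0],0],[[-100,0,0],0],[[-160,0,0],0],[[-220,0,20],0],[[-280,0,60],0],[[-290,0,100],0],[[-290,0,100],0]]'; python3 - <<'E'
from h import *
st,d=snap("wrist","w9");print(st["q"].round(2),st["eef_pos"],proj("wrist",np.array([.6065,-.097,.153]),st))
E
```

```text
time_s: 14.08
eef_pos: [0.5918, -0.0977, 0.3237]
tcp_rot: [0.019, 0.709, -0.018, 0.705]
wrist_force: [-0.6, 0.4, -0.2]
finger_gap: 0.0856
[ 0.74  0.41 -0.89  1.56  0.32  1.34  1.33] [ 0.59178079 -0.09771094  0.32367875] [287.89057326 209.29022548]
```

View pics/w9.png

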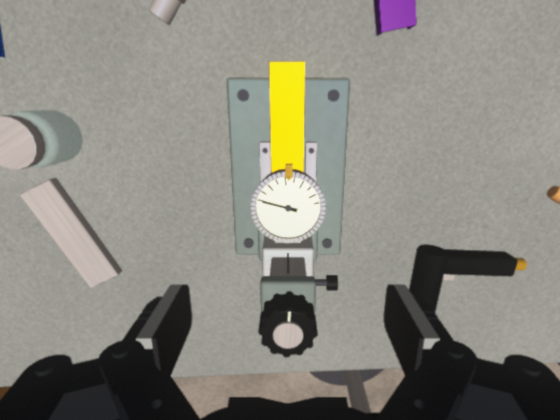

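```bash
python3 - <<'E'
import cv2
p=cv2.imread("pics/w9.png")
cv2.imwrite("pics/w9c.png",cv2.resize(p[160:255,240:340],(600,570),interpolation=cv2.INTER_CUBIC))
cv2.imwrite("pics/w9k.png",cv2.resize(p[235:370,230:350],(533,600),interpolation=cv2.INTER_CUBIC))
E
```

```text
(no output)
```

View pics/w9c.png

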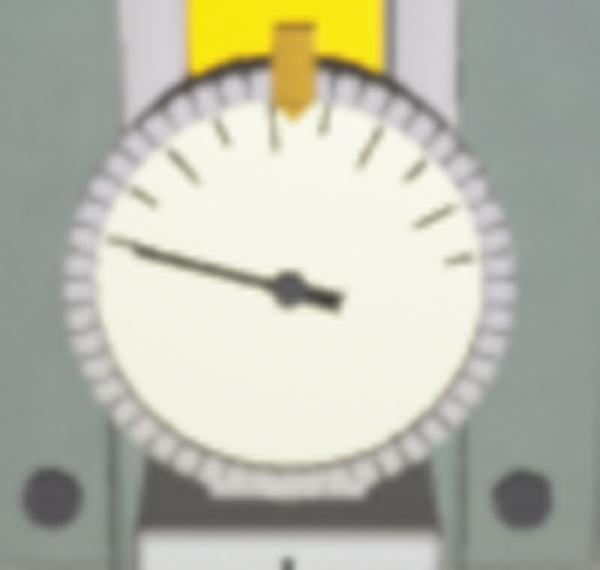

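View pics/w9k.png

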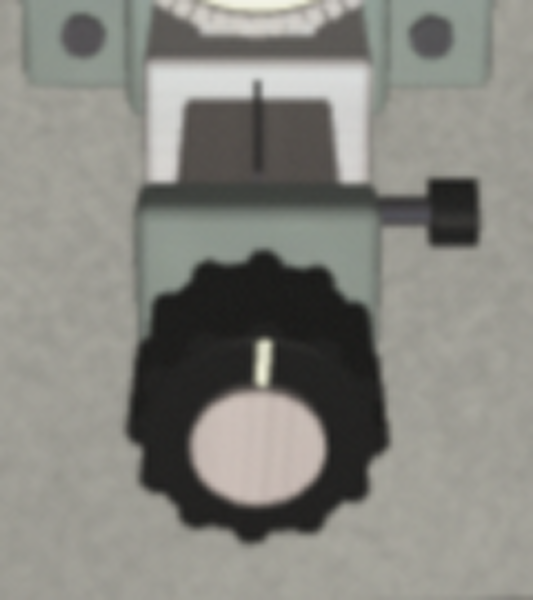

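```bash
python3 - <<'E'
from h import *
st=r.read_state()
print(pix("wrist",230+259/4.444,235+447/4.444,.238,st),pix("wrist",230+258/4.444,235+(260+540)/2/4.444,.225,st))
k=pix("wrist",230+259/4.444,235+447/4.444,.238,st)
print("dial",pix("wrist",240+290/6,160+289/6,.153,st))
delta((k[0],k[1],.26));delta((k[0],k[1],.211))
print(d:=0) if 0 else None
E
```

```text
[ 0.68210842 -0.10060669  0.238     ] [ 0.68170812 -0.10074375  0.225     ]
dial [ 0.60220738 -0.09626543  0.153     ]
shift [61.5  1.6 93.1] turn 0
shift [110.5   1.6  93.5] turn 0
```

```bash
python3 -m crank '[[[0,0.7,40],-10],[[20,0.7,80],-20],[[40,0.7,94.5],-30],[[62,0.7,94.5],-40],[[85,0.7,95],-40],[[100,0.7,95],-40],[[108,0.7,95],-40],[[110,0.7,95],-40],[[110,0.7,95],-40]]' 0; python3 - <<'E'
from h import *
st,d=snap("wrist","w10");print(st["q"].round(2),st["eef_pos"],yaw(st),st["wrist_force"])
E
```

```text
time_s: 15.25
eef_pos: [0.6838, -0.1015, 0.2122]
tcp_rot: [-0.224, 0.673, 0.226, 0.668]
wrist_force: [-0.8, -0.6, -0.6]
finger_gap: 0.0855
[ 0.66  0.7  -0.95  1.47  0.58  1.28  1.87] [ 0.68380611 -0.10151099  0.21221355] 127.03774194350133 [-0.78203997 -0.62531772 -0.64231049]
```

View pics/w10.png

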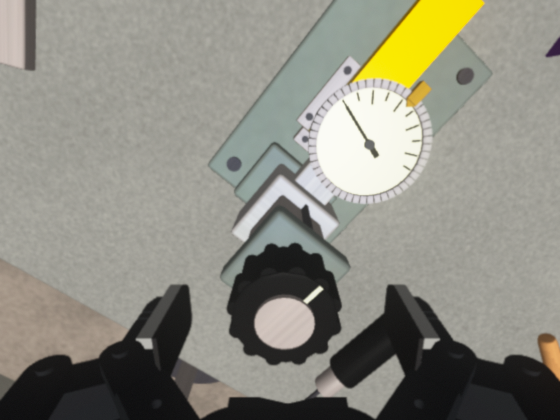

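```bash
python3 -m crank '[[[0,0,0],0],[[0,0,0],0],[[0,0,0],0],[[0,0,0],0],[[0,0,0],0],[[0,0,0],0]]' 1
```

```text
time_s: 16.05
eef_pos: [0.6849, -0.1024, 0.2134]
tcp_rot: [-0.224, 0.672, 0.224, 0.669]
wrist_force: [1.4, -2.7, 5.3]
finger_gap: 0.0422
```

```bash
python3 -m crank '[[[0,0,0],5],[[0,0,0],14],[[0,0,0],23],[[0,0,0],32],[[0,0,0],41],[[0,0,0],50],[[0,0,0],59],[[0,0,0],68],[[0,0,0],77],[[0,0,0],85],[[0,0,0],90],[[0,0,0],90]]';python3 - <<'E'
from h import *
st,d=snap("wrist","w11");print(st["q"].round(2),st["eef_pos"],yaw(st),st["wrist_force"],st["ft_torque"])
E
```

```text
time_s: 17.55
eef_pos: [0.685, -0.1024, 0.2134]
tcp_rot: [0.314, 0.634, -0.317, 0.631]
wrist_force: [0.6, -1.5, 2.4]
finger_gap: 0.0421
[ 0.47  0.58 -0.6   1.48  0.34  1.19  0.47] [ 0.68496384 -0.1023626   0.21340783] 36.992959181954745 [ 0.63135272 -1.51318306  2.40945582] [-0.15515058 -0.42027869 -0.16757092]
```

View pics/w11.png

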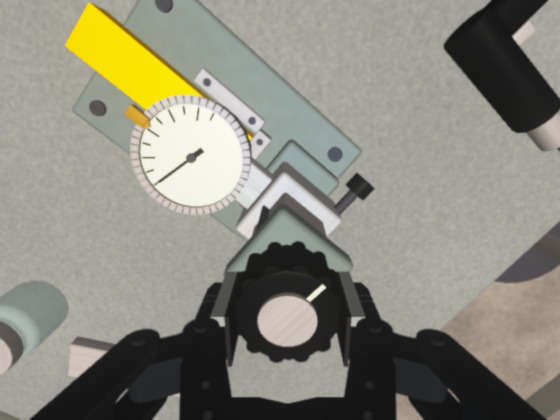

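```bash
python3 -m crank '[[[0,0,0],6],[[0,0,0],14],[[0,0,0],22],[[0,0,0],30],[[0,0,0],37],[[0,0,0],40],[[0,0,0],40]]';python3 - <<'E'
from h import *
st,d=snap("wrist","w12");print(st["q"].round(2),st["eef_pos"],yaw(st),st["wrist_force"],st["ft_torque"])
E
```

```text
time_s: 18.48
eef_pos: [0.685, -0.1023, 0.2134]
tcp_rot: [-0.511, -0.488, 0.514, -0.486]
wrist_force: [0.3, -0.8, 2.2]
finger_gap: 0.0422
[ 0.38  0.55 -0.44  1.48  0.25  1.16 -0.16] [ 0.68503852 -0.10231441  0.21340536] -2.906436035491553 [ 0.33472801 -0.84770262  2.19073388] [-0.32103177 -0.49445971 -0.11196256]
```

View pics/w12.png

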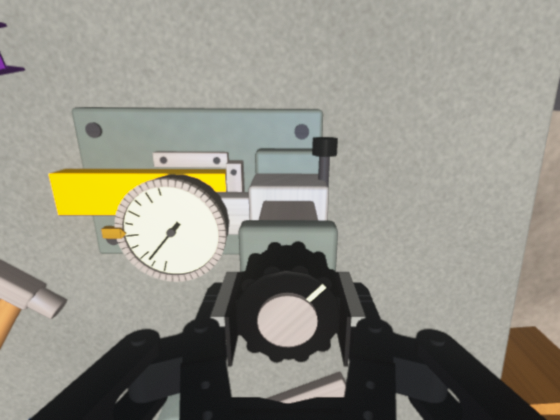

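```bash
cat >> h.py <<'E'
def crop(fn,out,x0,y0,x1,y1,s):
    p=cv2.imread(f"pics/{fn}.png");cv2.imwrite(f"pics/{out}.png",cv2.resize(p[y0:y1,x0:x1],None,fx=s,fy=s,interpolation=cv2.INTER_CUBIC))
def meas(st,c,t,m):
    C,T,M=[pix("wrist",u,v,.153,st)[:2] for u,v in(c,t,m)]
    a=lambda V:np.degrees(np.arctan2((V-C)[1],(V-C)[0]))
    n=(a(T)-a(M)+180)%360-180
    print("centre",C,"r tip,mark",np.linalg.norm(T-C),np.linalg.norm(M-C),"needle short of mark deg",n,"knob deg",n/.76)
E
python3 -c "
from h import *
crop('w12','w12c',95,165,240,290,4.8)"
```

```text
(no output)
```

View pics/w12c.png

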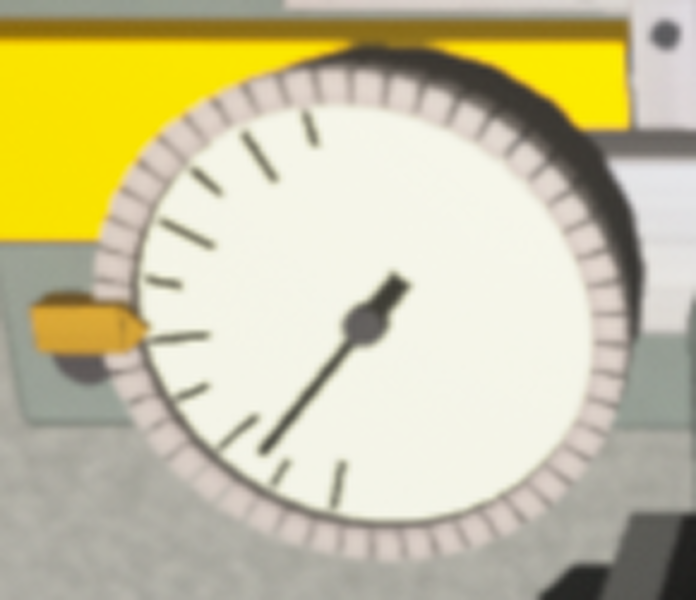

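```bash
python3 -c "
from h import *
st=r.read_state()
f=lambda u,v:(95+u/4.8,165+v/4.8)
meas(st,f(366,326),f(262,455),f(148,328))"
```

```text
centre [ 0.60951656 -0.09467974] r tip,mark 0.025167939120040738 0.029049085948176137 needle short of mark deg 48.76853622833124 knob deg 64.16912661622531
```

```bash
python3 -m crank '[[[0,0,0],0],[[0,0,0],0],[[0,0,0],0],[[0,0,0],0],[[0,0,0],0],[[0,0,0],-10],[[0,0,0],-20],[[0,0,0],-30],[[0,0,0],-40],[[0,0,0],-50],[[0,0,0],-60],[[0,0,0],-70],[[0,0,0],-80],[[0,0,0],-90],[[0,0,0],-100],[[0,0,0],-110],[[0,0,0],-115],[[0,0,0],-115]]' 0;python3 - <<'E'
from h import *
st,d=snap("wrist","w13");print(st["q"].round(2),st["eef_pos"],yaw(st),st["wrist_force"],st["ft_torque"])
crop('w13','w13c',250,40,420,210,3.5)
E
```

```text
time_s: 20.78
eef_pos: [0.685, -0.1026, 0.2132]
tcp_rot: [-0.135, 0.696, 0.135, 0.692]
wrist_force: [-0.4, 0.4, -0.8]
finger_gap: 0.0853
[ 0.64  0.67 -0.89  1.47  0.53  1.26  1.64] [ 0.68501377 -0.10256697  0.21324151] 112.01604311271907 [-0.3886424   0.43207582 -0.75582555] [-0.04211599 -0.01853763  0.00740816]
```

View pics/w13.png

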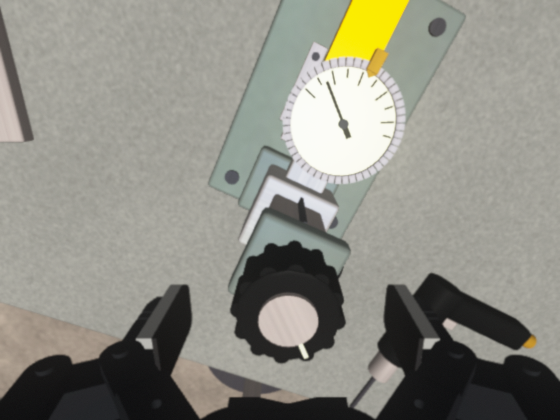

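View pics/w13c.png

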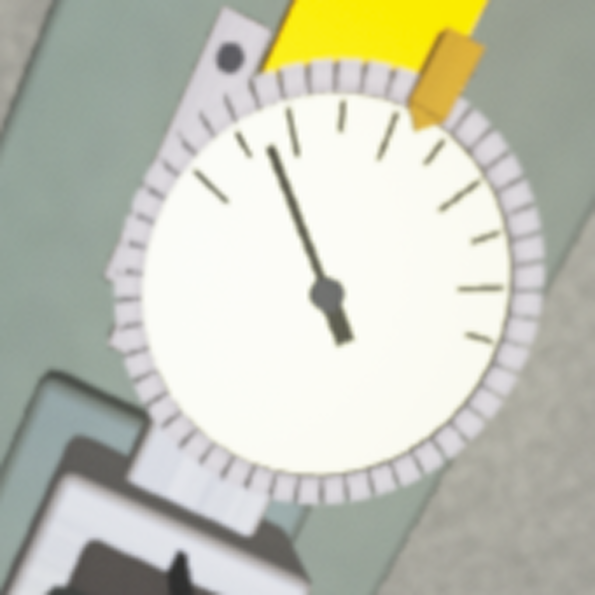

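```bash
python3 -c "
from h import *
st=r.read_state()
f=lambda u,v:(250+u/3.5,40+v/3.5)
meas(st,f(326,294),f(270,147),f(417,130))"; python3 -m crank '[[[0,0,0],0],[[0,0,0],0],[[0,0,0],0],[[0,0,0],0],[[0,0,0],0],[[0,0,0],0]]' 1
```

```text
centre [ 0.60637743 -0.09815858] r tip,mark 0.024619465302905225 0.02804805869069827 needle short of mark deg 51.73196224180322 knob deg 68.0683713707937
time_s: 21.58
eef_pos: [0.685, -0.1024, 0.2137]
tcp_rot: [-0.135, 0.696, 0.135, 0.692]
wrist_force: [-2.2, 0.4, 4.0]
finger_gap: 0.0424
```

```bash
python3 -m crank '[[[0,0,0],5],[[0,0,0],12],[[0,0,0],20],[[0,0,0],28],[[0,0,0],36],[[0,0,0],42],[[0,0,0],45],[[0,0,0],45]]';python3 - <<'E'
from h import *
st,d=snap("wrist","w14");print(st["q"].round(2),st["eef_pos"],yaw(st),st["wrist_force"],st["ft_torque"])
crop('w14','w14c',170,40,340,210,3.5)
E
```

```text
time_s: 22.58
eef_pos: [0.6851, -0.1024, 0.2138]
tcp_rot: [0.14, 0.694, -0.142, 0.691]
wrist_force: [-1.6, -0.1, 2.9]
finger_gap: 0.0426
[ 0.54  0.61 -0.72  1.47  0.42  1.21  0.94] [ 0.68505203 -0.102409    0.21376479] 66.99808969134689 [-1.55812748 -0.07792257  2.9142521 ] [ 0.2181083   0.18161592 -0.13024753]
```

View pics/w14c.png

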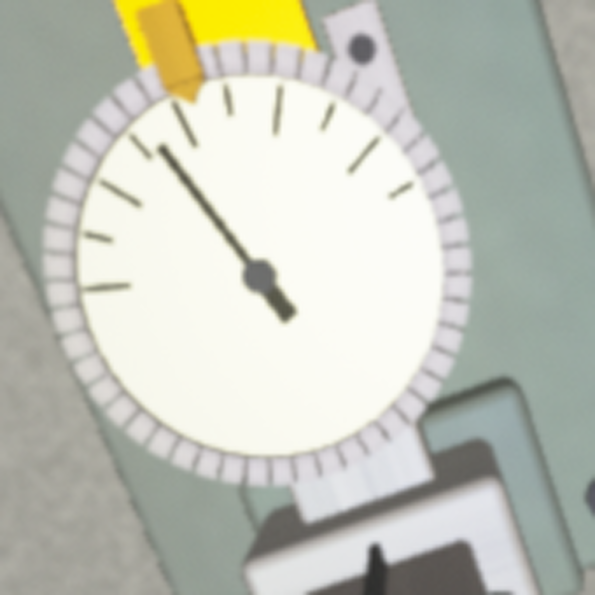

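```bash
python3 -c "
from h import *
st=r.read_state()
f=lambda u,v:(170+u/3.5,40+v/3.5)
meas(st,f(259,276),f(161,147),f(191,102))"
```

```text
centre [ 0.60654347 -0.09571055] r tip,mark 0.024497496792000032 0.027826402230758038 needle short of mark deg 16.83571941095579 knob deg 22.152262382836565
```

```bash
python3 -m crank '[[[0,0,0],4],[[0,0,0],8],[[0,0,0],12],[[0,0,0],15],[[0,0,0],15]]';python3 - <<'E'
from h import *
st,d=snap("wrist","w15");print(yaw(st),st["wrist_force"],st["ft_torque"])
crop('w15','w15c',150,40,320,210,3.5)
E
```

```text
time_s: 23.25
eef_pos: [0.685, -0.1024, 0.2137]
tcp_rot: [0.229, 0.67, -0.231, 0.667]
wrist_force: [-2.1, 0.2, 2.3]
finger_gap: 0.0427
52.05876108606005 [-2.07567399  0.16299282  2.29913138] [ 0.13587853  0.19478494 -0.08594898]
```

View pics/w15c.png

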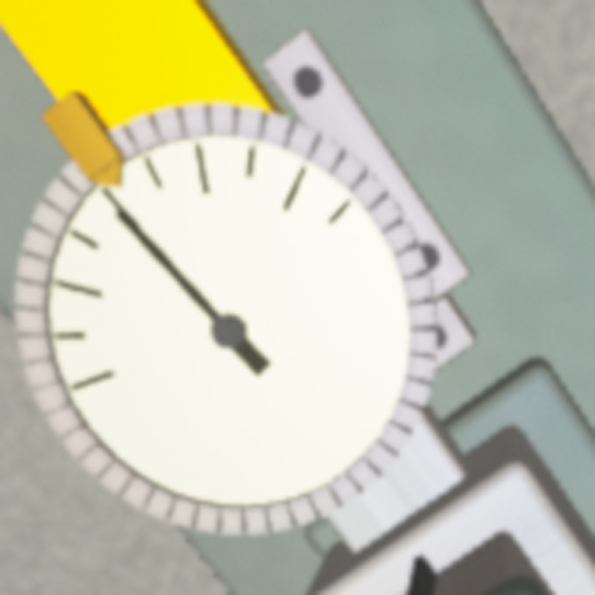

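```bash
python3 -c "
from h import *
st=r.read_state()
f=lambda u,v:(150+u/3.5,40+v/3.5)
meas(st,f(229,331),f(118,211),f(120,186))
meas(st,f(229,331),f(118,211),f(117,186))"
```

```text
centre [ 0.6071004  -0.09480596] r tip,mark 0.025042312201769838 0.027575784700847095 needle short of mark deg 6.2984827787136055 knob deg 8.28747734041264
centre [ 0.6071004  -0.09480596] r tip,mark 0.025042312201769838 0.027852357321444456 needle short of mark deg 5.488556963961514 knob deg 7.221785478896729
```

```bash
python3 -m crank '[[[0,0,0],2],[[0,0,0],4],[[0,0,0],6],[[0,0,0],7],[[0,0,0],7],[[0,0,0],7]]';python3 - <<'E'
from h import *
st,d=snap("wrist","w16");print(yaw(st),st["wrist_force"],st["ft_torque"])
crop('w16','w16c',130,40,300,210,3.5)
E
```

```text
time_s: 24.05
eef_pos: [0.6851, -0.1024, 0.2138]
tcp_rot: [0.27, 0.655, -0.271, 0.652]
wrist_force: [-1.2, -0.6, 1.8]
finger_gap: 0.0424
45.03600351727946 [-1.15145302 -0.63310037  1.75547656] [ 0.20590534  0.11464789 -0.06075558]
```

View pics/w16c.png

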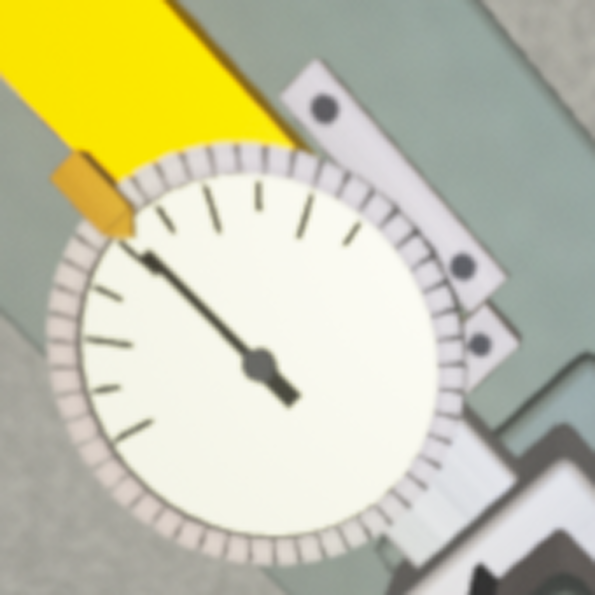

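The needle points at the tab tip: the needle tip is at (148,255) and the tab at (132,238), on one line through the centre at (259,365). I let go and check from above.

```bash
python3 -m crank '[[[0,0,0],0],[[0,0,0],0],[[0,0,0],0],[[0,0,0],0],[[0,0,0],0],[[-15,0,0],0],[[-45,0,0],0],[[-75,0,0],-5],[[-105,0,0],-15],[[-110,0,0],-25],[[-110,0,0],-35],[[-110,0,0],-42],[[-110,0,0],-42]]' 0;python3 - <<'E'
from h import *
delta((.59,-.0975,.324))
E
```

```text
time_s: 25.72
eef_pos: [0.6858, -0.1024, 0.3248]
tcp_rot: [0.019, 0.708, -0.019, 0.706]
wrist_force: [-0.3, 0.2, 0.4]
finger_gap: 0.0852
shift [  1.1  -0.2 -95.9] turn 0
```

```bash
python3 -m crank '[[[0,0,-40],0],[[0,0,-80],0],[[0,0,-96],0],[[0,0,-96],0],[[0,0,-96],0]]' 0;python3 - <<'E'
from h import *
st,d=snap("wrist","w17");print(st["eef_pos"],proj("wrist",np.array([.6065,-.097,.153]),st))
crop('w17','w17c',240,50,340,255,1);crop('w17','w17d',240,150,340,245,6)
snap("scene","s17",(190,180,300,275),6)
E
```

```text
time_s: 26.35
eef_pos: [0.591, -0.0976, 0.3253]
tcp_rot: [0.019, 0.708, -0.019, 0.706]
wrist_force: [0.1, 0.2, -0.1]
finger_gap: 0.0854
[ 0.59096106 -0.09758245  0.32534163] [287.8329622  208.99320857]
```

View pics/w17d.png

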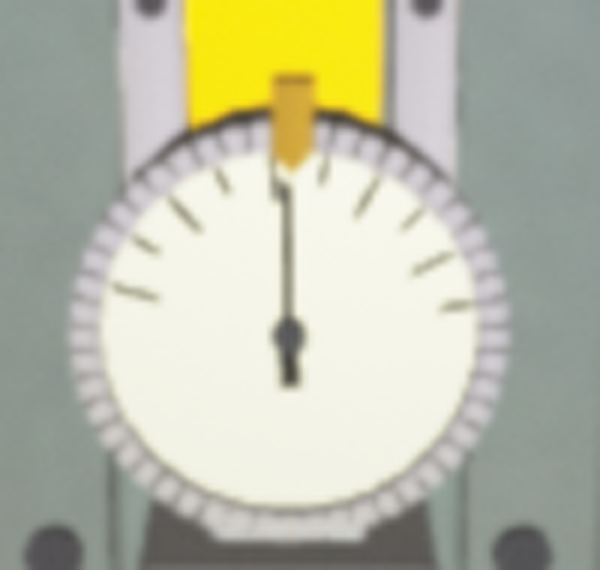

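View pics/w17.png

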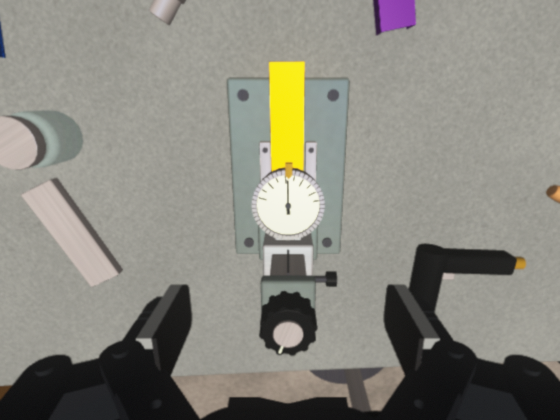

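View pics/s17.png

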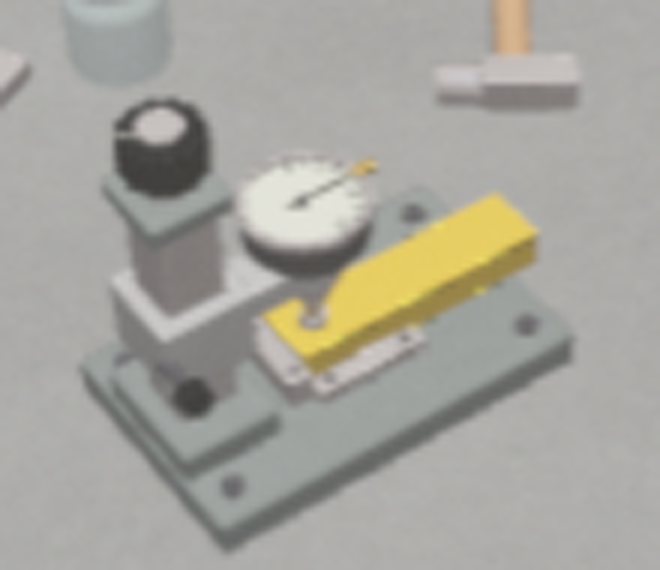

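After release the needle tip is at (286,185) and the tab point at (293,168), about the centre (289,335). That is about 2.5° short, or 1.1 mm at the tip, which is inside the tolerance. I hand it in.

```bash
python3 -c "
from plant import r
s=r.read_state();print(abs(s['dq']).max(),s['time_s']);print(r.finish_job())"
```

```text
0.005818199365081437 26.45
the job is handed in; nothing more can be done
None
```

I took the studded yellow channel, slid it between the rails and pushed it home against the end stop with about 8.5 N, then let go of it. I screwed the knob down in two grasps, easing up to the set mark, released it and backed off. The job was handed in at 26.5 s.

- **Needle:** the last wrist picture, taken with the gripper clear, shows it about 2.5° short of the mark, roughly 1 mm at the tip. While I still held the knob it read about 0.3°. Both are inside the 3.5 mm tolerance.
- **Channel:** the last pictures show it flat between the rails with the foot on its stud. I did not measure the stud's distance from the seat after release. I take it as home from the push force and because the arm stopped where expected.
- **Bystanders:** those in view had not visibly moved.
- **Disagreements:** the wrist, top and scene cameras differed by 2 to 4 mm on the dial and knob positions. One early wrist reading of a base-plate corner was 17 mm off the top camera, and I did not use it. My dial readings also varied by about 3° between views.

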